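Lay out the tablet-crushing tray

ROBOT

A 6-joint arm with a two-finger parallel gripper is mounted at the origin on the work surface. World frame = base frame: x ahead of the robot, y to its left, z up, the work surface at z = 0. Lengths are in m, angles in degrees, forces in N, time in s.
With the tool pointing down it reaches from about 0.425 to 0.95 m from the base axis. Payload 3.5 kg.
Tool frame: the origin (TCP) lies at the very end of the fingers, on their centre line; the grasp point (between the pads) lies 19 mm behind it; y points along the fingers, z is the direction in which the jaws open and shut, and the axes are right-handed (so a half turn about y gives the same grasp; the last joint's range is limited). The gripper opens to 85 mm and grips with 20 to 120 N. Pads are 22 mm wide; open, the fingers measure 114 mm over their backs; the gripper's body (76 mm by 85 mm) begins 54 mm behind the grasp point. The pads swing forward as they close: fully open they stand 13 mm farther back than shut.
Start: joints at [59.989, 16.404, 90.338, -0, 73.258, -8.594], TCP at [0.246, 0.628, 0.231] pointing down, gripper open.
Joint ranges: [-158.93, 158.93], [-51.34, 127.21], [12.03, 142.37], [-87.48, 267.48], [13.55, 161.25], [-162.69, 162.69]. Speed limits (degrees/s): [159.86, 159.86, 180, 180, 180, 180].

INTERFACE

Orientations are given as [roll, pitch, yaw] about the fixed x, y, z axes, in that order (R = Rz(yaw) Ry(pitch) Rx(roll)).
In Python, from station import get_state, camera, get_calibration, job_done gives the robot as it stands. The module is installed in compiled form; this text tells all that it offers.
- The arm moves only by the tool step_arm, never from a script. Its argument "plan" is a list that holds one entry, the list of rows, each a list of 5 numbers: the gripper's target within -1 to 1 (fully open at 1, half-way at 0, shut at -1), then the shift along the tool's x, y, z as a fraction of full scale, then the turn about the tool's y as a fraction of full scale. A call has 1 to 12 rows; each row is the pose to reach, as a shift and turn from the pose commanded when the call began, along the tool's axes at that moment; what a row does not reach only later rows make up. Full scale, the value 1, is 25 cm for a shift and pi/2 rad for a turn. A row lasts 1/12 s, in which the tool goes at most 41.7 mm and 7.16 degrees, less where a joint would pass 70% of its speed; a pose out of reach is approached as far as the arm can. A call with a number of a shift or a turn outside -1 to 1 is refused whole. A call with a gripper value outside its range is refused whole. The fingers move at their own pace and stop on an object; "squeeze" is the grip in N (left out, the last holds). Time passes only in rows, so rows that repeat a pose let the fingers close. It gives the time, the measured TCP pose, the force and the opening at its end, in the units of the state.
- get_state(): the state, without advancing time (a new reading comes with each control period).
- camera(name): name is "scene" or "top" or "wrist"; returns the picture (420x560x3 uint8, blue, green, red); there is no depth.
- get_calibration(name): a dict with "K" (3x3 intrinsics, pixels), "R" (3x3) and "t" (3): a world point X has camera coordinates R X + t. Camera axes: x right, y down, z forward; pixel columns grow to the right and rows downward; lengths in m; the calibration is good to about 2 mm. A picture is of the moment at which its call begins: read the wrist's pose just before it. get_calibration takes no time and is no camera call; for the wrist camera it gives the pose at the moment of the call.
- job_done(): hands the job in, once; it reports no verdict.
The state is a dict: "time_s": time; "joint_positions": joint angles; "joint_vel": joint speeds; "joint_efforts": joint torques, N m; "eef_pos": TCP position; "tool_rot": TCP orientation; "wrist_force": force on the tool from outside, world axes, zero at the start; "moment": the same for the moment, N m; "gripper_width": finger opening in m.
Only numpy, scipy, OpenCV 4.12 (cv2) and the standard library are available. Lean on these libraries where they do the work, as an engineer would, in place of code of your own. Each camera call takes 0.05 s, during which the arm holds its last target. There are 200 camera calls.

TASK

Lay out the tablet-crushing set on the steel tray for the next crew: stand the mortar in the middle of the tray, with the tall green bottle to its left and the squat green bottle to its right (your left and right as you look out from the robot), all three in a row along the tray's long centre line, and lay the pestle down in front of the mortar, on the robot's side, centred on it and parallel to the row, with nothing touching its neighbour. Cover the squat bottle's cap with the steel dosing cup, upside down as it now stands, so that its rim sits flat on the bottle's shoulder. Set the glass and porcelain down gently, without dropping them, and leave the ointment jar, the brass bowl and the otoscope handle where they are.

Things in the scene. Friction and masses are not known exactly. Their poses are not given: they have to be found in the camera images.
- tray: Shallow stainless instrument tray, fixed to the counter, 230 mm (its x) by 300 mm (its y), floor 3 mm thick, upright walls 3 mm thick and 15 mm high with a 10 mm flat lip outside. Origin: centre of the underside. Its x axis points away from the robot within 9 degrees, its y axis along the long side to the robot's left, z up.
- mortar: Open white porcelain pill mortar, 46 mm high, 60 mm across the rim, 53 mm across at 14 mm up, narrowing to a 44 mm foot; wall 5 mm. Stands on its foot. Origin: centre of the underside, z up.
- pestle: White porcelain pestle lying down, 100 mm long along its x axis, round: 22 mm across at the head (+x) and at the butt (-x), 17 mm at the waist from 27 mm behind to 12 mm ahead of mid-length. Origin: below mid-length, on the surface it lies on as built (11 mm below its axis); it may roll, so the origin turns about its axis.
- pestle_mid (a point): Mid-length point on the pestle's axis, 11 mm above the surface it lies on; axes as the pestle's, x along its length.
- tall_bottle: Tall slim green glass medicine bottle with a black cap, 40 mm across, straight up to 74 mm, then a sloping shoulder and a 25 mm cap; 105 mm high in all. Stands upright. Origin: centre of the underside, z up.
- squat_bottle: Squat broad green glass medicine bottle with a black cap: body 56 mm across and 55 mm high with a flat shoulder on top, then a cap 24 mm across whose top is 76 mm up. Stands upright. Origin: centre of the underside, z up.
- dosing_cup: Small stainless dosing cup standing upside down (mouth down), 40 mm high, outside 42 mm across at the rim (bottom) and 35 mm at the closed end (top), wall 2 mm, 37 mm deep inside. Origin: centre of the rim plane, at the bottom as it stands, z up towards the closed end.
- ointment_jar: Bystander: closed white porcelain ointment jar with a flat black lid 52 mm across, 42 mm high. Origin: centre of the underside.
- brass_bowl: Bystander: open tarnished brass bowl, 100 mm across, 42 mm high, beyond the tray. Origin: centre of the underside.
- otoscope_handle: Bystander: cream bakelite otoscope handle lying beyond the tray, 28 mm thick, 130 mm long along its y axis, with a steel collar. Origin: below mid-length, on the counter.
Things that resemble listed ones, but are neither listed nor needed, are in the scene too. What is shaped like the pestle but pink, purple or red is not meant.

How it is judged (in metres and radians):
At the end, for the whole second after the job is handed in: Mortar mid-tray, tall bottle left, squat right: upright on the tray floor, within 15 mm of the long centre line (mortar 15 mm of the middle), not touching. Pestle lies in front, middle within 25 mm, parallel within 0.2 rad. Cup over the squat bottle's cap, rim on shoulder (5 mm). All at rest (x of mortar in the frame of tray between -0.015 and 0.015 m and z of mortar in the frame of tray between 0 and 0.007 m and angle between each of mortar, tall_bottle, squat_bottle's own z axis and vertical below 0.1 rad and x of tall_bottle in the frame of tray between -0.015 and 0.015 m and z of tall_bottle in the frame of tray between 0 and 0.007 m and x of squat_bottle in the frame of tray between -0.015 and 0.015 m and z of squat_bottle in the frame of tray between 0 and 0.007 m and y of mortar in the frame of tray between -0.015 and 0.015 m and y of tall_bottle in the frame of tray between 0.03 and 0.128 m and horizontal distance between tall_bottle and mortar above 0.0505 m and y of squat_bottle in the frame of tray between -0.12 and -0.03 m and horizontal distance between squat_bottle and mortar above 0.0585 m and x of pestle_mid in the frame of tray between -0.102 and -0.04 m and y of pestle_mid in the frame of tray between -0.025 and 0.025 m and z of pestle_mid in the frame of tray between 0.008 and 0.022 m and angle between the x axis of pestle and the y axis of tray, either way round below 0.2 rad and contact force between pestle and mortar below 0.02 N and contact force between pestle and tall_bottle below 0.02 N and contact force between pestle and squat_bottle below 0.02 N and horizontal distance between dosing_cup and squat_bottle below 0.009 m and z of dosing_cup in the frame of squat_bottle between 0.05 and 0.06 m and angle between dosing_cup's own z axis and vertical below 0.12 rad and linear speed of each of mortar, tall_bottle, squat_bottle, pestle, dosing_cup below 0.02 m/s).
It fails at once if the ointment jar, the brass bowl or the otoscope handle is moved more than 20 mm (distance of any of ointment_jar, brass_bowl, otoscope_handle from where it was at the start of the episode above 0.02 m).
It fails at once if a glass or porcelain piece is dropped or thrown (moves faster than 0.6 m/s, a fall of about 18 mm, with no finger on it) ((linear speed of mortar above 0.6 m/s and contact force between the fingers and mortar below 0.05 N) or (linear speed of tall_bottle above 0.6 m/s and contact force between the fingers and tall_bottle below 0.05 N) or (linear speed of squat_bottle above 0.6 m/s and contact force between the fingers and squat_bottle below 0.05 N) or (linear speed of pestle above 0.6 m/s and contact force between the fingers and pestle below 0.05 N)).
It also fails if it takes over 104 s, if anything falls off the work surface, if the arm or the gripper's body presses on something with over 40 N, if the wrist force passes 120 N, or if a joint passes its speed limit or range.

## Working session

There is one attempt and no reset: what is moved stays moved. The work goes in short steps, Python scripts to look and compute and a tool call to move; the robot and the scene stay as the last step left them, time stands still between calls to the robot, and variables do not carry over. Pictures are saved under pics/ and viewed, about 12 in all and at most 16, crops included, and the job is handed in when it is done.

Besides the shell and the picture viewer there is one more tool, called after ">>>" by a JSON object that holds its "method" and its "body". step_arm: Moves the arm, as the interface text tells. Shift numbers are shares of 25 cm and turn numbers shares of pi/2 rad, none past 1 either way. Its arguments: {"type":"object","properties":{"plan":{"type":"array"},"squeeze":{"type":"number"}},"required":["plan"]}

```bash
mkdir -p pics; python3 - <<'E'
from station import *
import cv2,numpy as np
s=get_state();print({k:np.round(v,3).tolist() for k,v in s.items()})
for n in ["scene","top","wrist"]:
    c=get_calibration(n);print(n,np.round(c["K"],1).tolist(),np.round(c["R"],3).tolist(),np.round(c["t"],3).tolist())
a=camera("scene");b=camera("top")
cv2.imwrite("pics/scene.png",a);cv2.imwrite("pics/top.png",b)
E
```

```text
{'time_s': 0.0, 'joint_positions': [59.987, 16.454, 90.423, 0.001, 73.259, -8.594], 'joint_vel': [0.046, -0.007, -0.077, -0.015, 0.116, -0.019], 'joint_efforts': [0.001, -40.599, -29.262, -0.0, 0.006, 0.0], 'eef_pos': [0.246, 0.628, 0.23], 'tool_rot': [-90.135, 0.021, -21.419], 'wrist_force': [-0.002, -0.189, 0.004], 'moment': [-0.022, 0.015, -0.026], 'gripper_width': 0.085}
scene [[510.0, 0.0, 277.9], [0.0, 510.0, 202.4], [0.0, 0.0, 1.0]] [[0.483, 0.875, 0.016], [0.713, -0.383, -0.588], [-0.508, 0.296, -0.809]] [-0.267, -0.339, 1.594]
top [[504.4, 0.0, 279.3], [0.0, 504.4, 204.7], [0.0, 0.0, 1.0]] [[0.007, -1.0, 0.02], [-0.994, -0.009, -0.111], [0.111, -0.019, -0.994]] [0.026, 0.528, 1.043]
wrist [[344.6, 0.0, 281.8], [0.0, 344.6, 211.5], [0.0, 0.0, 1.0]] [[0.366, 0.931, -0.002], [0.893, -0.351, 0.282], [0.261, -0.105, -0.96]] [-0.674, -0.036, 0.379]
```

View pics/scene.png

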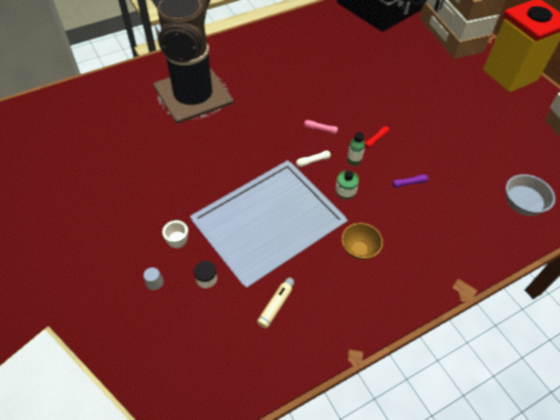

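View pics/top.png

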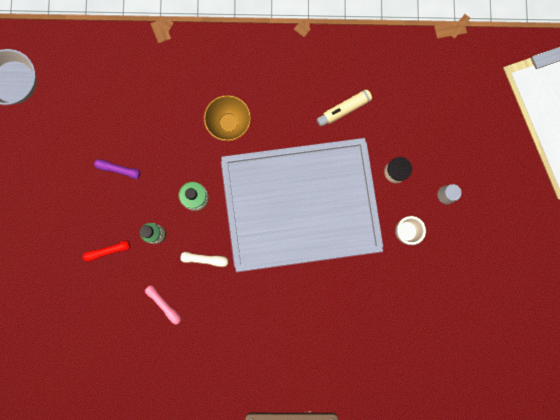

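The scene picture shows the layout. In the top picture, up is +x and left is +y. The tray is at about (302,205). The tall bottle is at (151,233), the squat bottle at (193,196), and the white pestle at (204,260). The red, purple and pink look-alikes are at (106,251), (117,170) and (163,305). The mortar is at (411,230), the cup at (451,194) and the jar at (398,170). The white piece is the only one that fits the pestle. I'll enlarge to confirm.

```bash
python3 - <<'E'
import cv2,numpy as np
a=cv2.imread("pics/top.png")
L=cv2.resize(a[155:285,130:250],None,fx=4.6,fy=4.6,interpolation=cv2.INTER_CUBIC)[:598]
cv2.imwrite("pics/c1.png",L)
R=cv2.resize(a[125:285,215:475],None,fx=3,fy=3,interpolation=cv2.INTER_CUBIC)
cv2.imwrite("pics/c2.png",R)
E
```

```text
(no output)
```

View pics/c1.png

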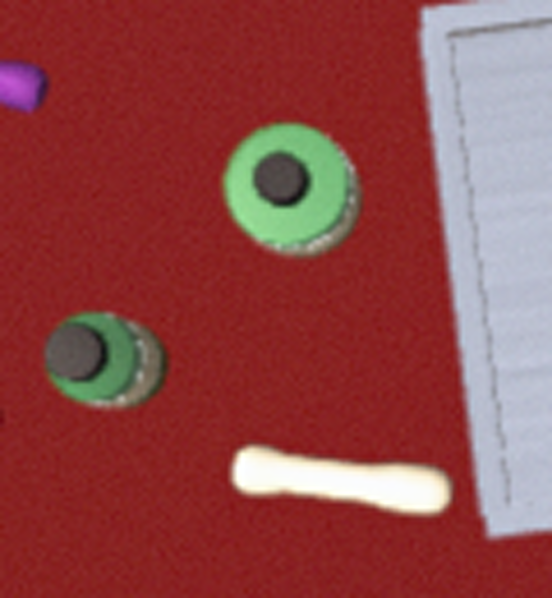

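View pics/c2.png

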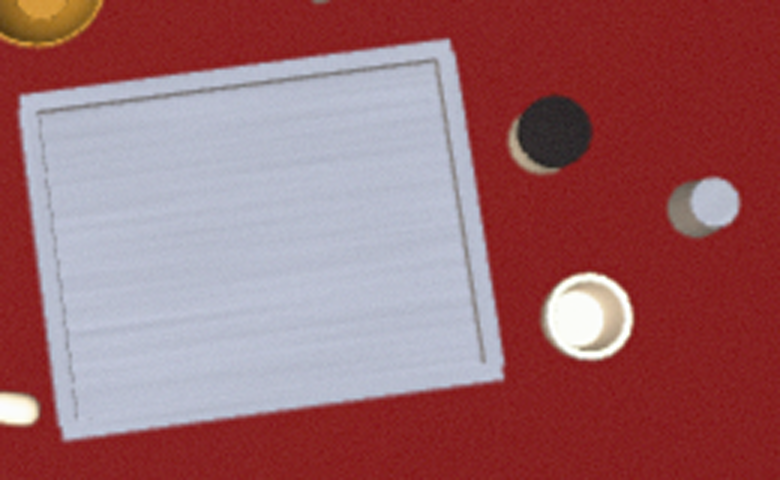

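The crops confirm the white pestle from (232,469) to (451,491), the squat cap at (281,179) and the tall cap at (76,352). In the second crop the tray corners are (20,95), (450,40), (504,379) and (63,440). The mortar rim is centred at (588,316), the cup top at (715,202) and the jar at (555,131).

```bash
cat > h.py <<'E'
import numpy as np, cv2
from station import *
from scipy.spatial.transform import Rotation as Ro
def px(c,u,v,z):
    d=c["R"].T@np.linalg.inv(c["K"])@np.array([u,v,1.]); o=-np.array(c["R"]).T@np.array(c["t"])
    return o+d*(z-o[2])/d[2]
def rot(s=None):
    s=s or get_state(); return Ro.from_euler("xyz",s["tool_rot"],degrees=True).as_matrix()
def proj(c,X):
    p=c["K"]@(c["R"]@np.asarray(X)+c["t"]); return p[:2]/p[2]
E
python3 - <<'E'
from h import *
c=get_calibration("top")
def P(k,u,v,z):
    f,x,y=(4.6,130,155) if k==1 else (3,215,125)
    return px(c,x+(u+.5)/f-.5,y+(v+.5)/f-.5,z)
T=[P(2,*q,.015) for q in [(20,95),(450,40),(504,379),(63,440)]]
print("tray",np.round(T,4).tolist(),[round(np.linalg.norm(T[i]-T[i-3]),4) for i in range(4)])
m=np.mean(T,0);ly=(T[0]-T[1]+T[3]-T[2]);print("c",m,"yaw y axis",np.degrees(np.arctan2(-ly[0],ly[1])))
lx=T[0]+T[1]-T[2]-T[3];print("yaw x",np.degrees(np.arctan2(lx[1],lx[0])))
for n,a in dict(squatcap=(1,281,179,.076),squatsh=(1,286,184,.055),tall=(1,76,352,.105),pA=(1,232,469,.011),pB=(1,451,491,.011),
 mortar=(2,588,316,.046),cup=(2,715,202,.04),jar=(2,555,131,.042)).items():
    p=P(*a);print(n,np.round(p,4),"r",round(np.hypot(p[0],p[1]),3))
print("tool axes (cols)",np.round(rot(),3).tolist())
E
```

```text
tray [[0.6344, 0.1561, 0.015], [0.6787, -0.1568, 0.015], [0.4321, -0.1924, 0.015], [0.387, 0.121, 0.015]] [np.float64(0.316), np.float64(0.2492), np.float64(0.3166), np.float64(0.2499)]
c [ 0.53305785 -0.01804569  0.015     ] yaw y axis 8.122994313928945
yaw x 8.1493895884719
squatcap [0.5442 0.2106 0.076 ] r 0.584
squatsh [0.5448 0.2117 0.055 ] r 0.584
tall [0.4655 0.2908 0.105 ] r 0.549
pA [0.4173 0.24   0.011 ] r 0.481
pB [0.4079 0.1386 0.011 ] r 0.431
mortar [ 0.4756 -0.245   0.046 ] r 0.535
cup [ 0.5575 -0.3389  0.04  ] r 0.652
jar [ 0.6069 -0.2255  0.042 ] r 0.647
tool axes (cols) [[0.931, -0.001, 0.365], [-0.365, -0.002, 0.931], [-0.0, -1.0, -0.002]]
```

```bash
cat >> h.py <<'E'
C=np.array([.533,-.018]); A=np.radians(8.13)
def tray(x,y): return C+np.array([x*np.cos(A)-y*np.sin(A),x*np.sin(A)+y*np.cos(A)])
TY=8.13-90   # tool yaw with jaws along tray x
def plan(*wps):
    s=get_state();R=rot(s);y0=s["tool_rot"][2]
    print("t",round(s["time_s"],2),"pos",np.round(s["eef_pos"],4),"yaw",round(y0,2),"w",round(s["gripper_width"],4),"F",np.round(s["wrist_force"],1))
    for x,y,z,yaw in wps:
        d=R.T@(np.array([x,y,z])-s["eef_pos"])/.25
        print(np.round(d,3),round((y0-yaw)/90,3))
E
python3 - <<'E'
from h import *
plan((.36,.455,.2,-50),(.4655,.2908,.16,TY),(.4655,.2908,.04,TY))
E
```

```text
t 0.1 pos [0.2462 0.6279 0.23  ] yaw -21.42 w 0.0856 F [-0.8 -0.7 -0. ]
[ 0.677  0.121 -0.477] 0.318
[ 1.309  0.282 -0.934] 0.672
[ 1.309  0.762 -0.933] 0.672
```

>>> {"method": "step_arm", "body": {"plan": [[[1,0.08,0.02,-0.05,0.04],[1,0.2,0.05,-0.14,0.1],[1,0.33,0.08,-0.23,0.17],[1,0.46,0.11,-0.32,0.25],[1,0.59,0.13,-0.41,0.33],[1,0.72,0.16,-0.5,0.4],[1,0.83,0.18,-0.59,0.48],[1,0.91,0.2,-0.65,0.56],[1,0.95,0.2,-0.68,0.63],[1,0.95,0.2,-0.68,0.67],[1,0.95,0.2,-0.68,0.67]]], "squeeze": 40}}

```text
time_s: 1.02
eef_pos: [0.4057, 0.3822, 0.1807]
tool_rot: [-90.1, -0.0, -81.9]
wrist_force: [0.3, -0.4, 0.1]
gripper_width: 0.0855
```

```bash
python3 - <<'E'
from h import *
plan((.4655,.2908,.16,TY),(.4655,.2908,.04,TY))
E
```

```text
t 1.02 pos [0.4057 0.3822 0.1807] yaw -81.9 w 0.0855 F [ 0.3 -0.4  0.1]
[0.396 0.083 0.185] -0.0
[0.396 0.563 0.186] -0.0
```

>>> {"method": "step_arm", "body": {"plan": [[[1,0.1,0.02,0.05,0],[1,0.22,0.05,0.11,0],[1,0.33,0.08,0.16,0],[1,0.39,0.11,0.186,0],[1,0.396,0.18,0.186,0],[1,0.396,0.28,0.186,0],[1,0.396,0.39,0.186,0],[1,0.396,0.48,0.186,0],[1,0.396,0.54,0.186,0],[1,0.396,0.56,0.186,0],[0,0.396,0.56,0.186,0],[-0.3,0.396,0.56,0.186,0]]]}}

```text
time_s: 2.02
eef_pos: [0.466, 0.2926, 0.0418]
tool_rot: [-90.0, 0.0, -81.6]
wrist_force: [0.5, -0.8, 0.3]
gripper_width: 0.0639
```

>>> {"method": "step_arm", "body": {"plan": [[[-0.3,0,0,0,0],[-0.3,0,0,0,0],[-0.3,0,0,0,0],[-0.3,0,0,0,0]]]}}

```text
time_s: 2.35
eef_pos: [0.4666, 0.2927, 0.0431]
tool_rot: [-89.9, 0.0, -81.7]
wrist_force: [-1.3, -0.5, 5.6]
gripper_width: 0.0389
```

```bash
python3 - <<'E'
from h import *
cv2.imwrite("pics/w1.png",camera("wrist"))
x,y=tray(0,.1)
plan((.4655,.2908,.1,TY),(x,y,.1,TY),(x,y,.045,TY))
E
```

```text
t 2.4 pos [0.4666 0.2927 0.0431] yaw -81.71 w 0.0392 F [-2.3 -0.4  5. ]
[ 0.007 -0.228 -0.005] 0.002
[ 0.868 -0.228  0.085] 0.002
[ 0.868 -0.008  0.085] 0.002
```

View pics/w1.png

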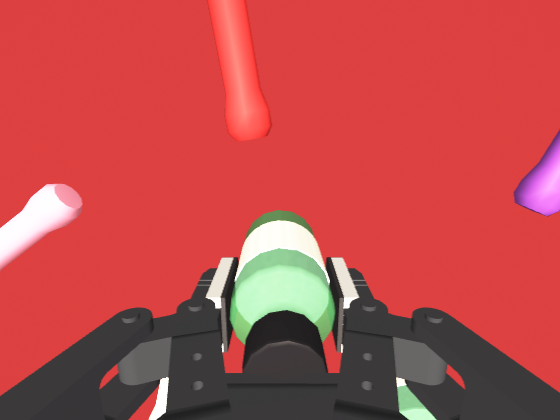

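The wrist view shows the tall bottle held between the pads, with the black cap at (285,345), and the width reads 39 mm. Next I'll lift and carry it.

>>> {"method": "step_arm", "body": {"plan": [[[-0.6,0,-0.04,0,0],[-0.6,0,-0.13,0,0],[-0.6,0,-0.24,0,0],[-0.6,0,-0.34,0,0],[-0.6,0.04,-0.38,0,0],[-0.6,0.12,-0.38,0.01,0],[-0.6,0.23,-0.38,0.02,0],[-0.6,0.36,-0.38,0.035,0],[-0.6,0.5,-0.38,0.05,0],[-0.6,0.63,-0.38,0.06,0],[-0.6,0.74,-0.38,0.075,0],[-0.6,0.82,-0.38,0.083,0]]]}}

```text
time_s: 3.4
eef_pos: [0.5156, 0.0892, 0.1357]
tool_rot: [-90.0, -0.0, -81.8]
wrist_force: [-0.1, 0.2, -1.8]
gripper_width: 0.0386
```

>>> {"method": "step_arm", "body": {"plan": [[[-0.6,0.035,0.02,0,0],[-0.6,0.05,0.08,0,0],[-0.6,0.05,0.16,0,0],[-0.6,0.05,0.23,0,0],[-0.6,0.05,0.29,0,0],[-0.6,0.05,0.31,0,0],[-0.6,0.05,0.32,0,0],[-0.6,0.05,0.32,0,0]]]}}

```text
time_s: 4.07
eef_pos: [0.5171, 0.0801, 0.0558]
tool_rot: [-90.1, 0.0, -81.7]
wrist_force: [0.2, 0.3, -1.8]
gripper_width: 0.0391
```

```bash
python3 - <<'E'
from h import *
x,y=tray(0,.1)
plan((x,y,.047,TY))
E
```

```text
t 4.07 pos [0.5171 0.0801 0.0558] yaw -81.7 w 0.0391 F [ 0.2  0.3 -1.8]
[-0.003  0.035  0.008] 0.002
```

>>> {"method": "step_arm", "body": {"plan": [[[-0.6,0,0.012,0.004,0],[-0.6,0,0.024,0.008,0],[-0.6,0,0.036,0.008,0],[-0.6,0,0.036,0.008,0],[-0.6,0,0.036,0.008,0]]]}}

```text
time_s: 4.48
eef_pos: [0.5196, 0.0802, 0.0474]
tool_rot: [-90.0, -0.0, -81.7]
wrist_force: [0.1, -0.4, -1.3]
gripper_width: 0.0387
```

>>> {"method": "step_arm", "body": {"plan": [[[-0.6,0,0.006,0,0],[-0.6,0,0.012,0,0],[-0.6,0,0.012,0,0]]]}}

```text
time_s: 4.73
eef_pos: [0.5201, 0.0801, 0.0461]
tool_rot: [-90.0, -0.0, -81.7]
wrist_force: [-3.2, -0.2, 7.0]
gripper_width: 0.0384
```

>>> {"method": "step_arm", "body": {"plan": [[[0,0,0,0,0],[0.3,0,0,0,0],[0.5,0,0,0,0],[0.6,0,-0.03,0,0],[0.6,0,-0.12,0,0],[0.8,0,-0.25,0,0],[1,0,-0.38,0,0],[1,-0.05,-0.46,0.02,0],[1,-0.16,-0.47,0.06,0],[1,-0.3,-0.45,0.1,0],[1,-0.43,-0.4,0.15,0],[1,-0.5,-0.34,0.172,0]]]}}

```text
time_s: 5.73
eef_pos: [0.5459, 0.2132, 0.1316]
tool_rot: [-89.7, 0.1, -81.6]
wrist_force: [-0.4, -0.7, -0.3]
gripper_width: 0.0857
```

```bash
python3 - <<'E'
from h import *
im=camera("top"); cv2.imwrite("pics/t2.png",im); c=get_calibration("top")
plan((.5445,.2113,.018,TY))
x,y=tray(0,.1); print(proj(c,(x,y,.108)))
E
```

```text
t 5.78 pos [0.5433 0.2144 0.127 ] yaw -81.56 w 0.0857 F [-2.1 -0.2 -2.6]
[0.014 0.436 0.003] 0.003
[253.9871019  204.75901872]
```

View pics/t2.png

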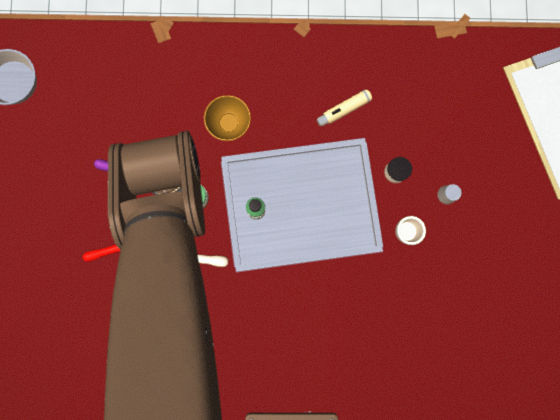

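The tall bottle stands upright with its cap at (255,206), against a predicted (254,205). Next is the squat bottle.

>>> {"method": "step_arm", "body": {"plan": [[[1,0.014,0.04,0.003,0],[1,0.014,0.13,0.003,0],[1,0.014,0.24,0.003,0],[1,0.014,0.34,0.003,0],[1,0.014,0.41,0.003,0],[1,0.014,0.436,0.003,0],[0.5,0.014,0.436,0.003,0],[0,0.014,0.436,0.003,0],[0,0.014,0.436,0.003,0],[0,0.014,0.436,0.003,0],[0,0.014,0.436,0.003,0]]]}}

```text
time_s: 6.7
eef_pos: [0.5469, 0.2068, 0.0223]
tool_rot: [-89.8, -0.0, -81.7]
wrist_force: [0.5, -2.0, 2.3]
gripper_width: 0.0548
```

```bash
python3 - <<'E'
from h import *
x,y=tray(0,-.092)
plan((.5445,.2113,.150,TY),(x,y,.15,TY),(x,y,.035,TY))
E
```

```text
t 6.7 pos [0.5469 0.2068 0.0223] yaw -81.71 w 0.0548 F [ 0.5 -2.   2.3]
[-0.019 -0.511 -0.005] 0.002
[ 1.25  -0.511 -0.184] 0.002
[ 1.25  -0.051 -0.186] 0.002
```

>>> {"method": "step_arm", "body": {"plan": [[[-0.2,0,-0.04,0,0],[-0.2,0,-0.13,0,0],[-0.2,0,-0.25,0,0],[-0.2,0,-0.38,0,0],[-0.2,0,-0.49,0,0],[-0.2,0.04,-0.56,-0.01,0],[-0.2,0.12,-0.57,-0.02,0],[-0.2,0.24,-0.57,-0.03,0],[-0.2,0.38,-0.57,-0.05,0],[-0.2,0.53,-0.57,-0.07,0],[-0.2,0.68,-0.57,-0.1,0],[-0.2,0.83,-0.57,-0.12,0]]]}}

```text
time_s: 7.7
eef_pos: [0.5446, -0.0041, 0.1633]
tool_rot: [-90.0, 0.0, -81.7]
wrist_force: [0.6, -0.1, -2.3]
gripper_width: 0.0553
```

>>> {"method": "step_arm", "body": {"plan": [[[-0.2,0.15,0,-0.02,0],[-0.2,0.28,0,-0.04,0],[-0.2,0.37,0.03,-0.06,0],[-0.2,0.42,0.1,-0.065,0],[-0.2,0.42,0.2,-0.065,0],[-0.2,0.42,0.31,-0.065,0],[-0.2,0.42,0.4,-0.065,0],[-0.2,0.42,0.45,-0.065,0],[-0.2,0.42,0.46,-0.065,0],[-0.2,0.42,0.46,-0.065,0],[-0.2,0.42,0.46,-0.065,0]]]}}

```text
time_s: 8.62
eef_pos: [0.5457, -0.1094, 0.0493]
tool_rot: [-89.9, -0.1, -81.7]
wrist_force: [0.2, 0.3, -0.7]
gripper_width: 0.0551
```

```bash
python3 - <<'E'
from h import *
x,y=tray(0,-.092)
plan((x,y,.0265,TY))
E
```

```text
t 8.62 pos [ 0.5457 -0.1094  0.0493] yaw -81.7 w 0.0551 F [ 0.2  0.3 -0.7]
[-0.001  0.091  0.001] 0.002
```

>>> {"method": "step_arm", "body": {"plan": [[[-0.2,0,0.02,0,0],[-0.2,0,0.05,0,0],[-0.2,0,0.075,0,0],[-0.2,0,0.088,0,0],[-0.2,0,0.094,0,0],[-0.2,0,0.098,0,0],[-0.2,0,0.098,0,0]]]}}

```text
time_s: 9.2
eef_pos: [0.5443, -0.109, 0.0252]
tool_rot: [-90.2, 0.1, -81.7]
wrist_force: [-6.9, 1.1, 12.8]
gripper_width: 0.0548
```

>>> {"method": "step_arm", "body": {"plan": [[[0,0,-0.003,0,0],[0.5,0,-0.003,0,0],[0.7,0,-0.003,0,0],[0.7,0,-0.04,0,0],[0.8,0,-0.13,0,0],[1,0,-0.27,0,0],[1,0,-0.41,0,0],[1,-0.05,-0.52,-0.02,0],[1,-0.17,-0.54,-0.08,0.02],[1,-0.31,-0.54,-0.13,0.05],[1,-0.46,-0.54,-0.18,0.08],[1,-0.61,-0.54,-0.23,0.11]]]}}

```text
time_s: 10.2
eef_pos: [0.4652, 0.0344, 0.1593]
tool_rot: [-89.9, 0.0, -91.8]
wrist_force: [0.8, 0.4, -0.0]
gripper_width: 0.0856
```

>>> {"method": "step_arm", "body": {"plan": [[[1,-0.14,0,-0.04,0.03],[1,-0.28,0,-0.06,0.03],[1,-0.4,0,-0.07,0.03],[1,-0.45,0,-0.08,0.03],[1,-0.45,0,-0.08,0.03],[1,-0.45,0,-0.08,0.03]]]}}

```text
time_s: 10.7
eef_pos: [0.4489, 0.1468, 0.1587]
tool_rot: [-90.0, -0.0, -94.2]
wrist_force: [-0.1, -0.7, 0.5]
gripper_width: 0.0853
```

```bash
python3 - <<'E'
from h import *
c=get_calibration("wrist"); im=camera("wrist"); cv2.imwrite("pics/w3.png",im)
plan((.4132,.196,.15,-95.3),(.4132,.196,.003,-95.3))
for p in [(.4173,.24,.011),(.4079,.1386,.011)]: print(proj(c,p))
E
```

```text
t 10.75 pos [0.4491 0.1462 0.1587] yaw -94.29 w 0.0855 F [0.3 0.4 0.7]
[-0.188  0.034 -0.158] 0.011
[-0.188  0.622 -0.159] 0.011
[232.71208513  85.52287579]
[235.28298047 209.16565141]
```

View pics/w3.png

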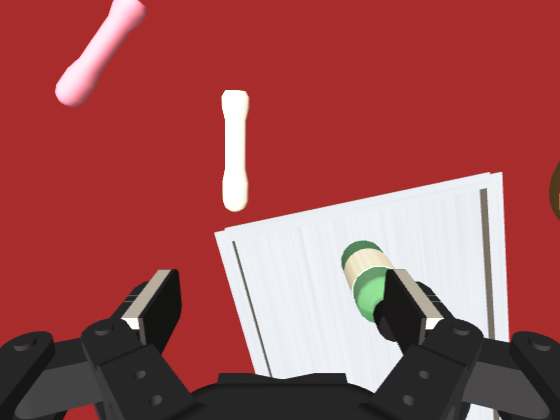

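The pestle runs from (234,91) to (235,210) in the wrist view, within 6 px of the prediction, so I'll descend.

>>> {"method": "step_arm", "body": {"plan": [[[1,-0.05,0.02,-0.04,0.01],[0.6,-0.13,0.08,-0.11,0.01],[0.2,-0.175,0.17,-0.15,0.01],[0,-0.18,0.28,-0.158,0.01],[0,-0.18,0.4,-0.158,0.01],[0,-0.18,0.5,-0.158,0.01],[0,-0.18,0.57,-0.158,0.01],[0,-0.18,0.61,-0.158,0.01],[0,-0.18,0.618,-0.158,0.01],[0,-0.18,0.618,-0.158,0.01]]]}}

```text
time_s: 11.58
eef_pos: [0.4133, 0.1936, 0.0037]
tool_rot: [-90.0, -0.0, -95.3]
wrist_force: [-0.1, -0.7, 0.6]
gripper_width: 0.0431
```

>>> {"method": "step_arm", "body": {"plan": [[[-0.4,0,0,0,0],[-0.8,0,0,0,0],[-0.8,0,0,0,0],[-0.8,0,0,0,0],[-0.8,0,0,0,0]]]}}

```text
time_s: 12.0
eef_pos: [0.4143, 0.1944, 0.0053]
tool_rot: [-89.8, 0.0, -95.2]
wrist_force: [-0.6, -2.0, 6.1]
gripper_width: 0.0152
```

```bash
python3 - <<'E'
from h import *
c=get_calibration("wrist"); im=camera("wrist"); cv2.imwrite("pics/w4.png",im[:330,120:440])
x,y=tray(-.07,.0072)
plan((.4132,.194,.15,-95.3),(x,y,.15,TY),(x,y,.03,TY))
E
```

```text
t 12.05 pos [0.4143 0.1945 0.0053] yaw -95.19 w 0.0151 F [-0.7 -2.3  6. ]
[ 0.002 -0.579 -0.003] 0.001
[ 0.84  -0.578  0.272] -0.148
[ 0.84  -0.098  0.271] -0.148
```

View pics/w4.png

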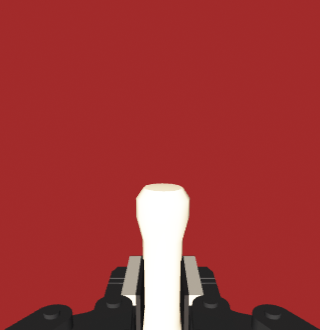

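>>> {"method": "step_arm", "body": {"plan": [[[-0.9,0,-0.04,0,0],[-0.9,0,-0.12,0,0],[-0.9,0,-0.21,0,0],[-0.9,0.03,-0.27,0.01,0],[-0.9,0.1,-0.28,0.03,-0.02],[-0.9,0.21,-0.28,0.06,-0.04],[-0.9,0.34,-0.28,0.1,-0.07],[-0.9,0.48,-0.28,0.15,-0.1],[-0.9,0.62,-0.28,0.2,-0.13],[-0.9,0.74,-0.28,0.24,-0.148],[-0.9,0.82,-0.28,0.265,-0.148],[-0.9,0.84,-0.28,0.271,-0.148]]]}}

```text
time_s: 13.05
eef_pos: [0.4622, -0.0237, 0.0746]
tool_rot: [-89.9, -0.1, -82.1]
wrist_force: [-0.4, -0.3, -0.7]
gripper_width: 0.0152
```

>>> {"method": "step_arm", "body": {"plan": [[[-0.9,0,0.04,0,0],[-0.9,0,0.11,0,0],[-0.9,0,0.18,0,0],[-0.9,0,0.23,0,0],[-0.9,0,0.24,0,0],[-0.9,0,0.24,0,0]]]}}

```text
time_s: 13.55
eef_pos: [0.4595, -0.0194, 0.0123]
tool_rot: [-90.2, 0.1, -81.8]
wrist_force: [-0.0, 0.5, -1.1]
gripper_width: 0.0152
```

```bash
python3 - <<'E'
from h import *
c=get_calibration("top"); im=camera("top"); cv2.imwrite("pics/t4.png",im)
x,y=tray(-.07,.0072)
plan((x,y,.009,TY))
E
```

```text
t 13.6 pos [ 0.4606 -0.0198  0.0133] yaw -81.82 w 0.0152 F [ 0.9  0.6 -0.6]
[0.005 0.017 0.008] 0.001
```

>>> {"method": "step_arm", "body": {"plan": [[[-0.9,0,0.008,0.004,0],[-0.9,0,0.015,0.004,0],[-0.9,0,0.02,0.004,0],[-0.9,0,0.024,0.004,0],[-0.9,0,0.024,0.004,0]]]}}

```text
time_s: 14.02
eef_pos: [0.4628, -0.0209, 0.0084]
tool_rot: [-90.0, -0.0, -81.9]
wrist_force: [-0.1, 1.7, 2.0]
gripper_width: 0.0155
```

>>> {"method": "step_arm", "body": {"plan": [[[-0.5,0,0,0,0],[-0.3,0,0,0,0],[-0.25,0,-0.02,0,0],[-0.25,0,-0.07,0,0],[-0.25,0,-0.18,0,0],[0,0,-0.32,0,0],[1,0.04,-0.44,0,0],[1,0.14,-0.48,-0.01,0],[1,0.28,-0.48,-0.02,0],[1,0.43,-0.48,-0.03,0],[1,0.58,-0.48,-0.05,0],[1,0.73,-0.48,-0.06,0]]]}}

```text
time_s: 15.02
eef_pos: [0.4729, -0.2053, 0.1285]
tool_rot: [-90.0, -0.0, -81.9]
wrist_force: [0.7, 0.2, -0.0]
gripper_width: 0.0853
```

>>> {"method": "step_arm", "body": {"plan": [[[1,0.1,0,-0.01,0],[1,0.15,0,-0.016,0],[1,0.163,0.02,-0.016,0],[1,0.163,0.05,-0.016,0],[1,0.163,0.05,-0.016,0],[1,0.163,0.05,-0.016,0]]]}}

```text
time_s: 15.52
eef_pos: [0.4742, -0.2424, 0.1139]
tool_rot: [-90.1, 0.1, -81.8]
wrist_force: [-0.4, -0.4, 0.0]
gripper_width: 0.0856
```

```bash
python3 - <<'E'
from h import *
im=camera("top"); cv2.imwrite("pics/t5.png",cv2.resize(im[130:290,215:475],None,fx=3,fy=3,interpolation=cv2.INTER_CUBIC))
c=get_calibration("top");w=get_calibration("wrist"); iw=camera("wrist"); cv2.imwrite("pics/w5.png",iw)
def q(p): u=proj(c,p); return np.round((u-(215,130))*3,0)
x,y=tray(-.07,0);print("pestle",q((x,y,.014)));x,y=tray(0,-.092);print("squat cap",q((x,y,.079)));
print("mortar wrist",proj(w,(.4756,-.245,.046)))
plan((.4756,-.245,.010,TY))
E
```

```text
pestle [273. 317.]
squat cap [399. 192.]
mortar wrist [282.44038432 229.86305772]
t 15.62 pos [ 0.4749 -0.243   0.115 ] yaw -81.79 w 0.0854 F [ 0.1 -0.3 -0.1]
[0.009 0.42  0.002] 0.001
```

View pics/t5.png

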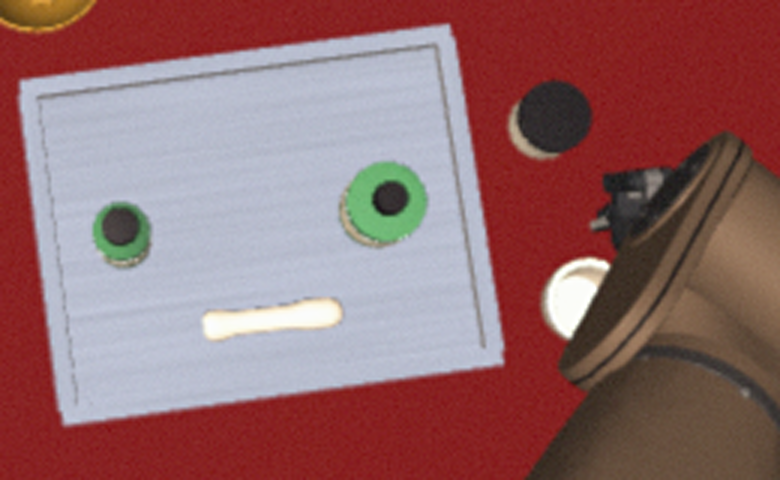

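View pics/w5.png

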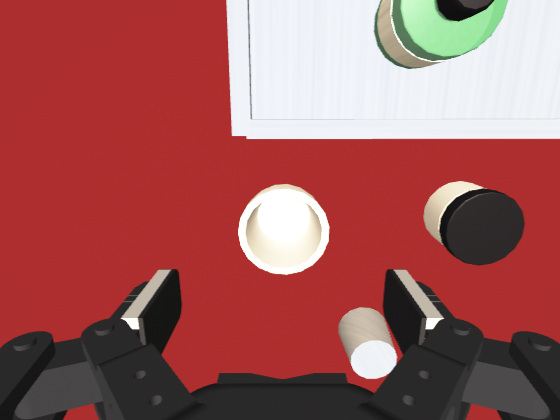

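The pestle is centred at (272,318), as predicted. The squat cap at (391,198) is about 4 mm off target, which is within tolerance. The mortar rim is at (283,229) in the wrist view, as predicted, so I'll descend on it.

>>> {"method": "step_arm", "body": {"plan": [[[1,0.006,0.04,0.002,0],[1,0.009,0.13,0.002,0],[1,0.009,0.24,0.002,0],[1,0.009,0.33,0.002,0],[1,0.009,0.4,0.002,0],[1,0.009,0.42,0.002,0],[0.6,0.009,0.42,0.002,0],[0.1,0.009,0.42,0.002,0],[0.1,0.009,0.42,0.002,0],[0.1,0.009,0.42,0.002,0],[0.1,0.009,0.42,0.002,0],[0.1,0.009,0.42,0.002,0]]]}}

```text
time_s: 16.62
eef_pos: [0.4768, -0.2474, 0.0117]
tool_rot: [-89.9, -0.1, -81.9]
wrist_force: [0.2, 0.3, 2.7]
gripper_width: 0.0574
```

```bash
python3 - <<'E'
from h import *
x,y=tray(.004,0.002)
plan((.4756,-.245,.14,TY),(x,y,.14,TY),(x,y,.026,TY))
E
```

```text
t 16.62 pos [ 0.4768 -0.2474  0.0117] yaw -81.9 w 0.0574 F [0.2 0.3 2.7]
[-0.009 -0.513 -0.002] -0.0
[-0.884 -0.514  0.369] -0.0
[-0.885 -0.058  0.368] -0.0
```

>>> {"method": "step_arm", "body": {"plan": [[[0,0,-0.04,0,0],[0,0,-0.12,0,0],[0,0,-0.23,0,0],[0,0,-0.35,0,0],[0,0,-0.45,0,0],[0,-0.04,-0.5,0.01,0],[0,-0.12,-0.51,0.05,0],[0,-0.24,-0.51,0.1,0],[0,-0.38,-0.51,0.16,0],[0,-0.52,-0.51,0.22,0],[0,-0.65,-0.51,0.28,0],[0,-0.76,-0.51,0.32,0]]]}}

```text
time_s: 17.62
eef_pos: [0.5276, -0.0441, 0.1371]
tool_rot: [-90.1, 0.1, -81.9]
wrist_force: [0.6, -0.3, -2.6]
gripper_width: 0.0576
```

>>> {"method": "step_arm", "body": {"plan": [[[0,-0.08,0,0.035,0],[0,-0.11,0.02,0.046,0],[0,-0.115,0.08,0.048,0],[0,-0.115,0.17,0.048,0],[0,-0.115,0.28,0.048,0],[0,-0.115,0.38,0.048,0],[0,-0.115,0.44,0.048,0],[0,-0.115,0.46,0.048,0],[0,-0.115,0.46,0.048,0]]]}}

```text
time_s: 18.37
eef_pos: [0.5338, -0.0169, 0.0206]
tool_rot: [-90.3, 0.1, -81.9]
wrist_force: [-0.2, -0.4, -1.8]
gripper_width: 0.0576
```

```bash
python3 - <<'E'
from h import *
x,y=tray(.004,-0.002)
plan((x,y,.0147,TY))
E
```

```text
t 18.37 pos [ 0.5338 -0.0169  0.0206] yaw -81.92 w 0.0576 F [-0.2 -0.4 -1.8]
[0.012 0.023 0.012] -0.001
```

>>> {"method": "step_arm", "body": {"plan": [[[0,0,0,0.008,0],[0,0,0.008,0.01,0],[0,0,0.014,0.01,0],[0,0,0.018,0.01,0],[0,0,0.022,0.01,0],[0,0,0.022,0.01,0]]]}}

```text
time_s: 18.87
eef_pos: [0.5386, -0.0168, 0.0175]
tool_rot: [-90.0, -0.0, -81.9]
wrist_force: [-0.5, 0.5, -2.3]
gripper_width: 0.0574
```

>>> {"method": "step_arm", "body": {"plan": [[[0,0,0.004,-0.004,0],[0,0,0.008,-0.004,0],[0,0,0.012,-0.004,0],[0,0,0.015,-0.004,0],[0,0,0.015,-0.004,0]]]}}

```text
time_s: 19.28
eef_pos: [0.5374, -0.0169, 0.0147]
tool_rot: [-90.1, 0.0, -81.9]
wrist_force: [-4.4, 0.5, 5.3]
gripper_width: 0.0579
```

>>> {"method": "step_arm", "body": {"plan": [[[0.4,0,0,0,0],[0.6,0,0,0,0],[0.65,0,-0.01,0,0],[0.65,0,-0.04,0,0],[0.65,0,-0.13,0,0],[0.8,0,-0.27,0,0],[1,0,-0.41,0,0],[1,0.05,-0.51,0,0],[1,0.16,-0.53,-0.01,0],[1,0.3,-0.53,-0.02,0],[1,0.45,-0.53,-0.03,0],[1,0.6,-0.53,-0.04,0]]]}}

```text
time_s: 20.28
eef_pos: [0.5491, -0.1683, 0.1475]
tool_rot: [-89.9, -0.1, -81.8]
wrist_force: [0.7, -0.2, 0.4]
gripper_width: 0.0854
```

>>> {"method": "step_arm", "body": {"plan": [[[1,0.15,0,-0.01,0],[1,0.3,0,-0.02,0],[1,0.45,0.02,-0.03,0],[1,0.57,0.06,-0.05,0],[1,0.65,0.1,-0.06,0],[1,0.67,0.12,-0.06,0],[1,0.67,0.12,-0.06,0]]]}}

```text
time_s: 20.87
eef_pos: [0.5566, -0.3357, 0.1148]
tool_rot: [-90.1, 0.1, -82.0]
wrist_force: [-0.2, 0.2, -0.4]
gripper_width: 0.0855
```

```bash
python3 - <<'E'
from h import *
s=get_state();w=get_calibration("wrist"); iw=camera("wrist"); cv2.imwrite("pics/w6.png",iw)
im=camera("top"); cv2.imwrite("pics/t6.png",cv2.resize(im[130:290,215:475],None,fx=3,fy=3,interpolation=cv2.INTER_CUBIC))
print("cup wrist",proj(w,(.5575,-.339,.04)))
plan((.5575,-.339,.012,TY))
E
```

```text
cup wrist [282.10076607 228.06879341]
t 20.97 pos [ 0.5575 -0.3339  0.1162] yaw -81.88 w 0.0854 F [-0.2 -0.2  0.4]
[ 0.02   0.417 -0.003] -0.0
```

View pics/w6.png

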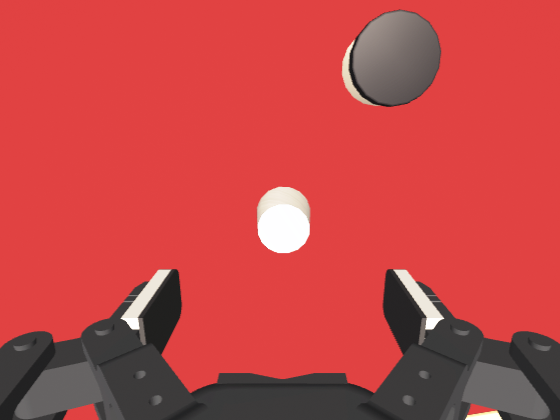

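View pics/t6.png

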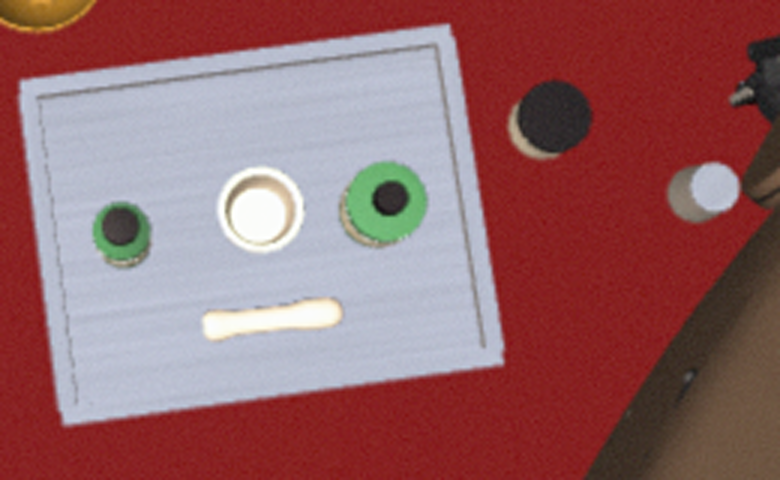

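All pieces stand as planned. The mortar rim is at (261,209), the squat cap at (391,198), and the cup top at (283,228) in the wrist view, as predicted. Next I'll grip the cup.

>>> {"method": "step_arm", "body": {"plan": [[[1,0.01,0.04,-0.002,0],[1,0.02,0.13,-0.003,0],[0.7,0.02,0.24,-0.003,0],[0.5,0.02,0.33,-0.003,0],[0.5,0.02,0.39,-0.003,0],[0.4,0.02,0.412,-0.003,0],[0,0.02,0.412,-0.003,0],[-0.5,0.02,0.412,-0.003,0],[-0.5,0.02,0.412,-0.003,0],[-0.5,0.02,0.412,-0.003,0],[-0.5,0.02,0.412,-0.003,0],[-0.5,0.02,0.412,-0.003,0]]]}}

```text
time_s: 21.97
eef_pos: [0.5579, -0.3403, 0.0141]
tool_rot: [-89.9, -0.1, -81.9]
wrist_force: [0.1, 0.3, -0.4]
gripper_width: 0.0362
```

```bash
python3 - <<'E'
from h import *
c=get_calibration("top")
P=lambda u,v,z: px(c,215+(u+.5)/3-.5,130+(v+.5)/3-.5,z)
print("cap",P(391,198,.079),"sh",P(385.5,202,.058),"mortar",P(261,209,.049),"nominal mortar",tray(.004,0))
x,y=P(391,198,.079)[:2]
plan((.5575,-.339,.17,TY),(x,y,.17,TY),(x,y,.13,TY))
E
```

```text
cap [ 0.54235114 -0.10291887  0.079     ] sh [ 0.54228699 -0.10223985  0.058     ] mortar [ 0.53773368 -0.01656325  0.049     ] nominal mortar [ 0.5369598  -0.01743432]
t 21.97 pos [ 0.5579 -0.3403  0.0141] yaw -81.9 w 0.0362 F [ 0.1  0.3 -0.4]
[-0.004 -0.624 -0.   ] -0.0
[-0.948 -0.625  0.073] -0.0
[-0.948 -0.465  0.073] -0.0
```

>>> {"method": "step_arm", "body": {"plan": [[[-0.6,0,-0.04,0,0],[-0.6,0,-0.13,0,0],[-0.6,0,-0.25,0,0],[-0.6,0,-0.38,0,0],[-0.6,-0.05,-0.47,0,0],[-0.6,-0.15,-0.5,0.01,0],[-0.6,-0.29,-0.5,0.02,0],[-0.6,-0.44,-0.5,0.03,0],[-0.6,-0.59,-0.5,0.045,0],[-0.6,-0.73,-0.5,0.055,0],[-0.6,-0.84,-0.5,0.065,0],[-0.6,-0.91,-0.5,0.07,0]]]}}

```text
time_s: 22.97
eef_pos: [0.5423, -0.1094, 0.139]
tool_rot: [-90.0, 0.0, -81.8]
wrist_force: [0.3, 0.2, 0.2]
gripper_width: 0.0362
```

>>> {"method": "step_arm", "body": {"plan": [[[-0.6,-0.03,0,0.003,0],[-0.6,-0.035,0,0.003,0],[-0.6,-0.035,0.05,0.003,0],[-0.6,-0.035,0.08,0.003,0],[-0.6,-0.035,0.08,0.003,0],[-0.6,-0.035,0.08,0.003,0]]]}}

```text
time_s: 23.47
eef_pos: [0.5414, -0.1042, 0.1165]
tool_rot: [-90.1, 0.1, -82.0]
wrist_force: [0.6, -0.2, -0.9]
gripper_width: 0.0366
```

```bash
python3 - <<'E'
from h import *
w=get_calibration("wrist"); iw=camera("wrist"); im=camera("scene")
c=get_calibration("scene"); u,v=proj(c,(.5423,-.1026,.08)).astype(int);print(u,v)
cr=lambda a,u,v,h,f: cv2.resize(a[v-h:v+h,u-h:u+h],None,fx=f,fy=f,interpolation=cv2.INTER_CUBIC)
wu=iw[150:420,130:430]
cv2.imwrite("pics/s7.png",np.hstack([cv2.resize(wu,(400,360)),cv2.resize(cr(im,u,v,40,5),(360,360))]))
plan((.5423,-.1039,.09,TY),(.5423,-.1039,.073,TY))
E
```

```text
239 218
t 23.57 pos [ 0.5422 -0.1042  0.1178] yaw -81.97 w 0.0364 F [ 0.3 -1.  -1. ]
[-0.001  0.111  0.   ] -0.001
[-0.001  0.179  0.   ] -0.001
```

View pics/s7.png

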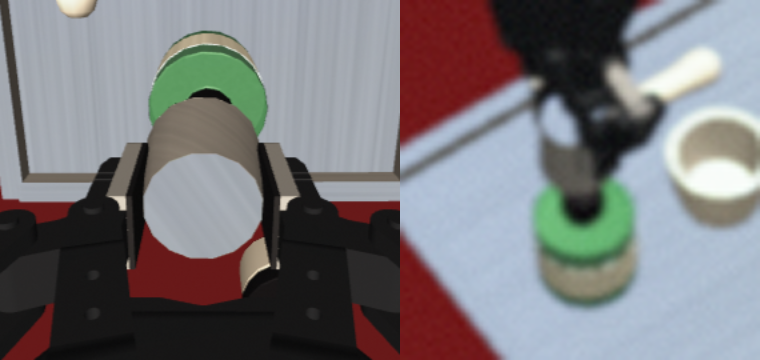

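The scene crop shows the cup above the cap. In the wrist view the shoulder centre is at (208,90) and the cup centre at (203,205), so the bottle is about 2 mm further along +x. I'll shift by that amount and lower.

>>> {"method": "step_arm", "body": {"plan": [[[-0.6,0,0.02,0.008,0],[-0.6,0,0.05,0.008,0],[-0.6,0,0.08,0.008,0],[-0.6,0,0.11,0.008,0],[-0.6,0,0.135,0.008,0],[-0.6,0,0.155,0.008,0],[-0.6,0,0.165,0.008,0],[-0.6,0,0.17,0.008,0],[-0.6,0,0.17,0.008,0]]]}}

```text
time_s: 24.32
eef_pos: [0.5441, -0.103, 0.0753]
tool_rot: [-90.0, 0.0, -81.9]
wrist_force: [0.7, 0.1, -0.6]
gripper_width: 0.0362
```

No contact so far, which means the rim is past the cap top. I'll continue in small steps down to the shoulder.

>>> {"method": "step_arm", "body": {"plan": [[[-0.6,0,0.004,0,0],[-0.6,0,0.008,0,0],[-0.6,0,0.012,0,0],[-0.6,0,0.014,0,0],[-0.6,0,0.014,0,0]]]}}

```text
time_s: 24.73
eef_pos: [0.5442, -0.1031, 0.0721]
tool_rot: [-90.0, -0.0, -81.9]
wrist_force: [0.4, -0.0, -0.7]
gripper_width: 0.0364
```

>>> {"method": "step_arm", "body": {"plan": [[[-0.6,0,0.004,0,0],[-0.6,0,0.008,0,0],[-0.6,0,0.012,0,0],[-0.6,0,0.012,0,0]]]}}

```text
time_s: 25.07
eef_pos: [0.5447, -0.1033, 0.0719]
tool_rot: [-90.1, -0.0, -81.9]
wrist_force: [-6.3, 0.9, 13.9]
gripper_width: 0.0362
```

>>> {"method": "step_arm", "body": {"plan": [[[-0.2,0,-0.008,0,0],[0,0,-0.008,0,0],[0.3,0,-0.008,0,0],[0.4,0,-0.02,0,0],[0.4,0,-0.08,0,0],[0.4,0,-0.18,0,0],[0.4,0,-0.28,0,0],[0.4,0.08,-0.35,0,0],[0.4,0.22,-0.38,0,0],[0.4,0.36,-0.38,0,0],[0.4,0.5,-0.38,0,0],[0.4,0.5,-0.38,0,0]]]}}

```text
time_s: 26.07
eef_pos: [0.5625, -0.2325, 0.1647]
tool_rot: [-89.9, -0.2, -82.1]
wrist_force: [0.0, 0.5, -0.1]
gripper_width: 0.0595
```

```bash
python3 - <<'E'
from h import *
a=camera("top")[130:290,215:395];b=camera("scene");c=get_calibration("scene");u,v=proj(c,(.5423,-.1026,.06)).astype(int)
cv2.imwrite("pics/fin.png",np.hstack([cv2.resize(a,(450,400),interpolation=cv2.INTER_CUBIC),cv2.resize(b[v-35:v+45,u-25:u+45],(350,400),interpolation=cv2.INTER_CUBIC)]))
t=get_calibration("top");f=2.5
print("cup top expected in left half",np.round((proj(t,(.5433,-.1026,.098))-(215,130))*f))
E
```

```text
cup top expected in left half [328. 160.]
```

View pics/fin.png

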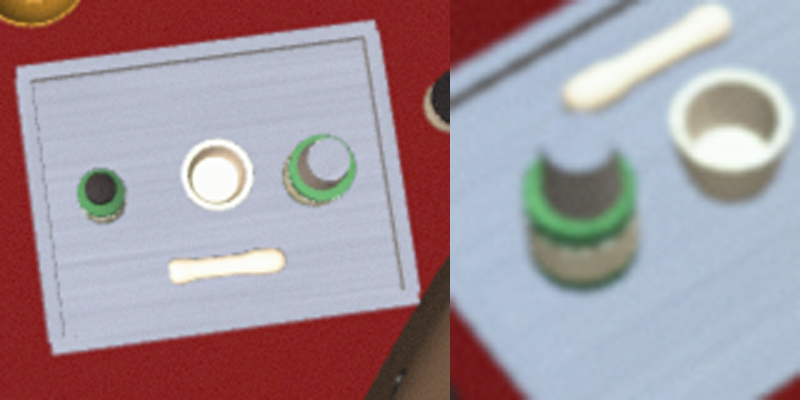

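The final picture shows the cup flat on the shoulder, with its top at (327,160) against an expected (328,160). The row and the pestle are in place and the gripper is clear, so I'll hand in.

```bash
python3 -c "
from station import *
print(job_done())"
```

```text
the job is handed in; nothing more can be done
None
```

The set is laid out on the tray and the job was handed in at about 26 s of the 104 s. The hand-in reports no verdict.

- **Layout:** the mortar stands mid-tray, with the tall bottle about 100 mm to its left and the squat bottle about 87 mm to its right. The pestle lies about 70 mm in front, centred and parallel to the row. I lowered each piece until the wrist force showed contact before opening the fingers.
- **Cup:** it sits upside down over the squat bottle's cap. Contact came at TCP height 71.9 mm, where 72 mm was expected for the rim on the shoulder. Its top shows within 1 px of the predicted place.
- **Last checks:** in the top view the pestle is within about 1 px and the tall bottle about 1 px of plan, and the mortar about 1 mm. Nothing touches its neighbour.
- **Disagreements:** the squat bottle stands about 4–5 mm off its intended spot, inside the 15 mm limit. Just before lowering, the wrist camera put it about 2–3 mm further along +x than the top camera did. I split the difference.
- **Bystanders:** the moves were planned clear of the jar, bowl and otoscope handle, and none looked moved in the views that showed them. I did not measure them again at the end.

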